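# Lock the jar carousel and hold the open jar at the front for filling

### The arm

A 7-joint arm with a two-finger parallel gripper is mounted at the origin on the work surface. World frame = base frame: x ahead of the robot, y to its left, z up, the work surface at z = 0. Lengths are in m, angles in rad, forces in N, time in s.
With the tool pointing down it reaches from about 0.425 to 0.875 m from the base axis. Payload 9.9 kg.
Tool frame: the origin (TCP) lies on the mounting face of the last link; the fingertips stand 173 mm ahead of it and the grasp point (between the pads) lies 155 mm ahead of it (manip.grip_depth is the z of the grasp point in the tool frame, in m); z points along the fingers, y is the line along which they close (so a half turn about z gives the same grasp; the last joint's range is limited). The gripper opens to 85 mm and grips with 20 to 120 N. Pads are 22 mm wide; open, the fingers measure 114 mm over their backs; the gripper's body (76 mm by 85 mm) begins 54 mm behind the grasp point. The pads swing forward as they close: fully open they stand 13 mm farther back than shut.
Start: joints at [1.164, 0.576, 0.025, 1.437, -0.015, 1.129, -0.057], TCP at [0.214, -0.64, 0.405] pointing down, gripper open.
Joint ranges: [-2.76, 2.76], [-0.34, 2.15], [-1.52, 1.57], [0.19, 2.46], [-1.09, 4.23], [0.17, 1.99], [-2.82, 2.82]. Speed limits (rad/s): [2.22, 2.22, 3.01, 3.01, 3.14, 3.14, 3.14].

### API

Orientations are given as a rotation vector (axis times angle).
In Python, from cell import manip, optics, workorder gives the robot as it stands (manip), with the cameras (optics) and the job (workorder).
- The arm moves only by the tool shift_gripper, called after "Call:" by a JSON object that holds its "method" and its "body". Schema: {"type":"object","properties":{"segments":{"type":"object","properties":{"tx":{"type":"array","items":{"type":"number"},"minItems":1,"maxItems":10},"ty":{"type":"array","items":{"type":"number"},"minItems":1,"maxItems":10},"tz":{"type":"array","items":{"type":"number"},"minItems":1,"maxItems":10},"rx":{"type":"array","items":{"type":"number"},"minItems":1,"maxItems":10},"ry":{"type":"array","items":{"type":"number"},"minItems":1,"maxItems":10},"rz":{"type":"array","items":{"type":"number"},"minItems":1,"maxItems":10}},"additionalProperties":false,"required":["tx","ty","tz","rx","ry","rz"]},"finger_gap":{"type":"number"},"grip_force":{"type":"number"},"only":{"type":"string"},"quiet":{"type":"boolean"},"lines":{"type":"string"}},"required":["segments"],"additionalProperties":false}. segments is an object with one list for each field, all of the same length, 1 to 10, a row being the entries at one place: tx, ty, tz (the shift in fractions of the full range, 1 being 0.8 m), rx, ry, rz (a rotation vector in shares of pi rad (1.0 is pi rad)); each row is the pose to reach, as a shift and turn from the pose commanded when the call began, along the tool's axes at that moment; what a row does not reach only later rows make up. A row lasts 1/8 s, in which the tool goes at most 0.0625 m and 0.188 rad, less where a joint would pass 70% of its speed; a pose out of reach is approached as far as the arm can. finger_gap is the opening from 0.0 (shut) to 1.0 (fully open), set as the call begins (left out keeps the last). The fingers move at their own pace and stop on an object; grip_force is the grip in N (left out, the last holds). Time passes only in rows, so rows that do not move let the fingers close. The tool returns the time, the measured TCP pose, the force, the opening and the grip force at its end. only (a regular expression) keeps the lines of the reply that match it, lines (a string "A,B") keeps lines A to B, and quiet returns only ok. Input that does not fit is refused with a message, and nothing moves.
- manip.observe(): the state, without advancing time (a new reading comes with each control period).
- optics.capture(name): name is "scene" or "top" or "wrist"; returns a dict with "image" (420x560x3 uint8, red, green, blue), "range_z" (420x560 float32, m along the optical axis (not along the pixel's ray), 0 where there is no reading), "fx", "fy", "cx", "cy" (pixels), "rvec" (rotation vector, rad) and "tvec" (3), from world to camera coordinates, as OpenCV has them. Camera axes: x right, y down, z forward; pixel columns grow to the right and rows downward; lengths in m; the calibration is good to about 2 mm. A picture is of the moment at which its call begins.
- workorder.sign_off(): hands the job in; it is judged then, once.
The state is a dict: "clock": time; "joints": joint angles; "joint_velocities": joint speeds; "joint_torque": joint torques, N m; "tool_pos": TCP position; "tool_rot": TCP orientation; "ft_force": force on the tool from outside, world axes, zero at the start; "wrist_torque": the same for the moment, N m; "width": opening from 0.0 (shut) to 1.0 (fully open); "grip_force": force on a finger pad.
Only numpy, scipy, OpenCV 4.12 (cv2) and the standard library are available. Lean on these libraries where they do the work, as an engineer would, in place of code of your own. Each camera call takes 0.05 s, during which the arm holds its last target. There are 200 camera calls.

### The job

I want to fill the open jar on the seed-jar carousel through the funnel. First turn the two-winged lock ring on top of the spindle clockwise, fully home to its locked mark, so the tray cannot lift off; then turn the tray until the jar without a cap stands at the front, in line with the upright fin on the base, and finish still gripping the tray or a capped jar on it, holding it there without letting go. Do not touch the open glass jar, and leave the other things on the bench where they are.

Things in the scene. Friction and masses are not known exactly. Their poses are not given: they have to be found in the camera images.
- carousel_base: Grey round plinth of the jar carousel, 210 mm across, fixed to the bench; origin on the bench under the vertical spindle axis. Its -x axis is the FRONT: a 34 mm wide tongue sticks out that way from under the tray, to 182 mm from the axis, its top 14 mm above the bench.
- jar_tray: Round wooden tray, 250 mm across, turning either way without end about the spindle (drag about 0.06 N m; it stays where left). Origin on the axis at its underside, 24 mm above the bench; floor at 34 mm, 4 mm thick rim up to 46 mm; hub 40 mm across with a 60 mm flange at 122 to 126 mm. Five jars are clipped in for good, 72 degrees apart, 90 mm from the axis. Its -x axis points to the open jar.
- open_jar: The one jar without a cap: clear glass, 44 mm across, with an open 38 mm neck; origin at the centre of its underside, 34 mm above the bench; held in the tray's clip (it can only spin stiffly about its own axis).
- open_mouth (a point): Centre of the open jar's mouth, 98 mm above the bench.
- cap_1 (a point): Centre of the top of a capped jar's cap, 102 mm above the bench, 90 mm from the axis, 72 degrees anticlockwise (from above) from the open jar round the tray. Cap: round, knurled aluminium, 47 mm across, from 84 to 102 mm above the bench, on glass 44 mm across; fixed to the tray.
- cap_2 (a point): Centre of the top of a capped jar's cap, 102 mm above the bench, 90 mm from the axis, 144 degrees anticlockwise (from above) from the open jar round the tray. Cap: round, knurled aluminium, 47 mm across, from 84 to 102 mm above the bench, on glass 44 mm across; fixed to the tray.
- cap_3 (a point): Centre of the top of a capped jar's cap, 102 mm above the bench, 90 mm from the axis, 216 degrees anticlockwise (from above) from the open jar round the tray. Cap: round, knurled aluminium, 47 mm across, from 84 to 102 mm above the bench, on glass 44 mm across; fixed to the tray.
- cap_4 (a point): Centre of the top of a capped jar's cap, 102 mm above the bench, 90 mm from the axis, 288 degrees anticlockwise (from above) from the open jar round the tray. Cap: round, knurled aluminium, 47 mm across, from 84 to 102 mm above the bench, on glass 44 mm across; fixed to the tray.
- front_spot (a point): Point fixed to the base, 90 mm from the axis straight to the front, 98 mm above the bench: where the centre of the open jar's mouth belongs.
- front_mark (a point): Middle of the top edge of the upright steel fin on the base's front tongue, 165 mm from the axis, 50 mm above the bench. The fin is 5 mm thick, 26 mm long towards the axis and stands just outside the tray's rim: the front mark.
- spindle_head (a point): Top of the fixed steel spindle, on the axis, 160 mm above the bench. Its round head is 28 mm across and carries a straight rib, 26 mm long and 4 mm high, along the base's x axis (front to back): the locked mark of the lock ring.
- lock_ring (a joint): Angle of the twist-lock ring in rad, growing clockwise seen from above: 0 is fully unlocked, 1.3 is the stop, where its two wings lie along the rib on the spindle head (locked mark). It stays where it is left (about 0.12 N m of friction) and does not turn the tray.
- ring_grip (a point): Centre of the lock ring, on the axis, 137.5 mm above the bench. The ring is an aluminium ring, 48 mm across, from 127 to 148 mm, with two wings, one each way along its x axis, 13 mm wide, reaching 34 mm from the axis (68 mm tip to tip), from 129 to 142 mm. Nothing stands beside it at its own height.
- funnel: Blue silicone funnel standing mouth down, 84 mm across, 85 mm high; origin at the centre underneath. Leave alone.
- dish: Small glass dish, 84 mm across, 26 mm high; origin at the centre underneath. Leave alone.
- jar_cap: The loose cap of the open jar, 47 mm across, 18 mm high; origin at the centre underneath. Leave alone.
- awl: Wooden-handled awl lying along its x axis, 142 mm long, 28 mm thick; origin underneath, halfway. Leave alone.
- tweezers: Steel tweezers lying along their x axis, 124 mm long, 8 mm high; origin underneath, halfway. Leave alone.
- pot: Small terracotta pot, 80 mm across, 66 mm high; origin at the centre underneath. Leave alone.
- cork: Tapered cork stopper, 36 mm across, 32 mm high, standing; origin at the centre underneath. Leave alone.

How it is judged:
On the way, in this order (a step that is already met when the one before it is completed fails the run):
1. the lock ring is turned home to its locked mark (value of joint lock_ring above 1.2 rad), for 0.2 s.
2. the open jar stands at the front (horizontal distance between open_mouth and front_spot below 0.009 m), for 0.2 s.
At the end, for the whole second after the job is handed in: The lock ring is within 0.1 rad of its stop, the open jar's mouth is within 9 mm (about 6 degrees) of the front spot, the tray is at rest (under 0.05 rad/s), and the fingers still hold the tray or what is clipped in it with more than 2 N (value of joint lock_ring above 1.2 rad and horizontal distance between open_mouth and front_spot below 0.009 m and angular speed of jar_tray below 0.05 rad/s and contact force between the fingers and jar_tray above 2 N); the arm keeps its last pose, push and grip.
It fails at once if the open glass jar is touched (contact force between any of the fingers, the arm and open_jar above 1 N).
It fails at once if another thing on the bench is moved by more than 25 mm (distance of any of funnel, dish, jar_cap, awl, tweezers, pot, cork from where it was at the start of the episode above 0.025 m).
It also fails if it takes over 64 s, if anything falls off the work surface, if the arm or the gripper's body presses on something with over 40 N, if the wrist force passes 120 N, or if a joint passes its speed limit or range.

## Working session

There is one attempt and no reset: what is moved stays moved. The work goes in short steps, Python scripts to look and compute and a tool call to move; the robot and the scene stay as the last step left them, time stands still between calls to the robot, and variables do not carry over. Pictures are saved under pics/ and viewed, at most 10 in all, crops included, and the job is handed in when it is done.

```bash
ls; mkdir -p pics
```

Create h.py:
```python
import numpy as np, cv2
from cell import manip, optics, workorder
from scipy.spatial.transform import Rotation as R
def cap(n):
    c=optics.capture(n); c['R']=R.from_rotvec(np.ravel(c['rvec'])).as_matrix(); c['t']=np.ravel(c['tvec']); return c
def save(c,f): cv2.imwrite('pics/'+f,c['image'][:,:,::-1])
def ray(c,u,v):
    d=c['R'].T@np.array([(u-c['cx'])/c['fx'],(v-c['cy'])/c['fy'],1]); return -c['R'].T@c['t'],d
def onz(c,u,v,z):
    o,d=ray(c,u,v); return o+d*(z-o[2])/d[2]
def cloud(c):
    v,u=np.mgrid[:420,:560]; z=c['range_z']
    P=np.stack([(u-c['cx'])/c['fx']*z,(v-c['cy'])/c['fy']*z,z],-1)
    return (P-c['t'])@c['R']
```

Run:
```python
from h import *
for n in('scene','top'):
    c=cap(n); save(c,n+'.png'); np.save(n+'.npy',c,allow_pickle=True)
    print(n,-c['R'].T@c['t'],c['R'][2],c['fx'])
print(manip.observe())
```

```text
cell.py
pics
scene [1.10867952 0.13986114 1.11048134] [-0.46292042 -0.16810967 -0.87031249] 385.70519902317204
top [ 0.48854175 -0.0417214   1.38171943] [ 0.07637829  0.00238937 -0.99707605] 498.7589665283316
{'clock': 0.1, 'joints': array([ 1.16419195,  0.57644919,  0.02484069,  1.43784806, -0.01496623,
        1.12895363, -0.0564946 ]), 'joint_velocities': array([ 4.23378942e-04, -2.93373836e-03, -1.95979898e-03, -5.89731471e-04,
       -3.46237769e-04,  9.09312662e-05,  2.97952876e-04]), 'joint_torque': array([ 4.94489024e-03, -7.67306972e+01,  2.25730933e+00, -2.86606997e+01,
        1.57632603e-02,  8.55238934e-03, -4.25246833e-05]), 'tool_pos': array([ 0.21409877, -0.63999104,  0.40391927]), 'tool_rot': array([-3.09933044e+00, -5.04719976e-01,  5.29443955e-04]), 'ft_force': array([-0.10902863,  0.72811648, -0.12266803]), 'wrist_torque': array([ 0.04209104,  0.05003758, -0.00425992]), 'grip_force': 0.0, 'width': 1.0041731617402112}
```

View pics/top.png

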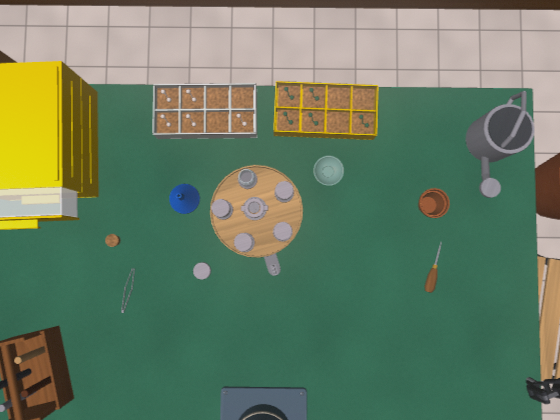

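View pics/scene.png

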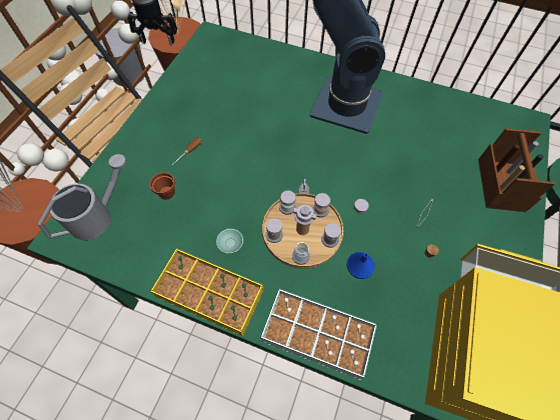

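The top view shows the carousel centred near (257,210), the tongue and fin at (273,264), and the open jar at (246,178), almost opposite the front. The scene view agrees, with the open jar at (301,253) and the tongue at (304,187).

Create m.py:
```python
from h import *
t=np.load('top.npy',allow_pickle=True).item(); s=np.load('scene.npy',allow_pickle=True).item()
for c,n,b in((t,'top',(200,155,310,285)),(s,'scene',(255,175,350,275))):
    P=cloud(c); x0,y0,x1,y1=b
    for lo,hi in((.094,.110),(.15,.175),(.125,.15)):
        m=np.zeros((420,560),np.uint8); m[y0:y1,x0:x1]=((P[...,2]>lo)&(P[...,2]<hi))[y0:y1,x0:x1]
        k,l,st,ce=cv2.connectedComponentsWithStats(m)
        for i in range(1,k):
            if st[i,4]>15: print(n,lo,st[i,4],ce[i].round(1),np.median(P[l==i],0).round(4),P[l==i].mean(0).round(4))
    hsv=cv2.cvtColor(c['image'],cv2.COLOR_RGB2HSV)
    m=np.zeros((420,560),np.uint8); m[y0:y1,x0:x1]=((P[...,2]>.03)&(P[...,2]<.06)&(hsv[...,1]>70)&(hsv[...,0]<28))[y0:y1,x0:x1]
    print('tray',cv2.minEnclosingCircle(cv2.findNonZero(m)), )
    (u,v),r=cv2.minEnclosingCircle(cv2.findNonZero(m)); print(onz(c,u,v,.044))
    crop=cv2.resize(c['image'][y0:y1,x0:x1,::-1],None,fx=4.5,fy=4.5,interpolation=cv2.INTER_CUBIC); cv2.imwrite(f'pics/{n}_c.png',crop)
a=cv2.imread('pics/top_c.png'); b=cv2.imread('pics/scene_c.png'); b=cv2.resize(b,(int(b.shape[1]*580/b.shape[0])-130,580)) if 0 else b
H=max(a.shape[0],b.shape[0]); im=np.zeros((H,a.shape[1]+b.shape[1],3),np.uint8); im[:a.shape[0],:a.shape[1]]=a; im[:b.shape[0],a.shape[1]:]=b
f=min(800/im.shape[1],600/im.shape[0],1); cv2.imwrite('pics/both.png',cv2.resize(im,None,fx=f,fy=f)); print(im.shape,f)
```

```bash
python3 m.py
```

```text
top 0.094 57 [245.5 175.8] [0.6761 0.0501 0.0972] [0.6761 0.0493 0.0975]
top 0.094 260 [283.5 189.6] [ 0.6398 -0.0497  0.1019] [ 0.6405 -0.0497  0.1022]
top 0.094 266 [219.7 207.6] [0.5913 0.1136 0.1024] [0.5921 0.1141 0.102 ]
top 0.094 263 [281.9 230.5] [ 0.5339 -0.047   0.1021] [ 0.5348 -0.0468  0.102 ]
top 0.094 263 [242.2 241.8] [0.5044 0.055  0.1023] [0.5048 0.0547 0.1023]
top 0.15 119 [253.1 206.8] [0.5898 0.0251 0.1567] [0.5905 0.0251 0.1564]
top 0.125 265 [254.  208.6] [0.586  0.0231 0.1444] [0.5876 0.0235 0.1402]
tray ((255.58116149902344, 210.83395385742188), 46.240379333496094)
[0.58913343 0.02437419 0.044     ]
scene 0.094 171 [287.3 197.1] [ 0.5408 -0.0459  0.1005] [ 0.54   -0.046   0.1002]
scene 0.094 169 [322.  199.8] [0.5102 0.055  0.1001] [0.5101 0.0551 0.1001]
scene 0.094 186 [273.6 225.7] [ 0.6461 -0.0487  0.1004] [ 0.6456 -0.0488  0.1004]
scene 0.094 200 [332.2 230.5] [0.5979 0.1151 0.1003] [0.5974 0.1151 0.1001]
scene 0.094 48 [301.4 247.8] [0.6808 0.0492 0.0968] [0.6798 0.05   0.0967]
scene 0.15 73 [304.5 210.4] [0.5948 0.0246 0.1557] [0.594  0.0246 0.1555]
scene 0.125 227 [304.1 214.7] [0.6002 0.0286 0.143 ] [0.5996 0.0264 0.1405]
tray ((302.11712646484375, 229.77928161621094), 40.531349182128906)
[0.60053374 0.02715885 0.044     ]
(585, 923, 3) 0.866738894907909
```

View both.

View pics/both.png

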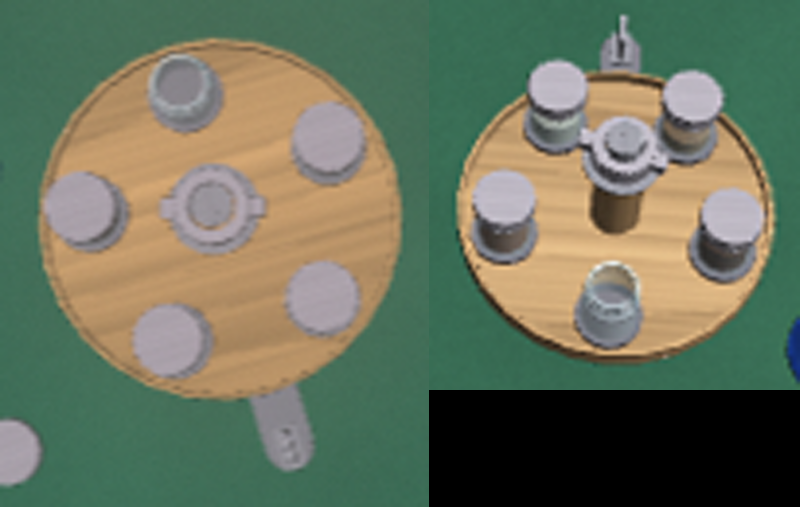

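Add to h.py:
```python
def go(p,yaw=None):
    """shift from the present pose to TCP p, in tool axes; tool pointing down, y-axis at yaw"""
    o=manip.observe(); Rt=R.from_rotvec(o['tool_rot']).as_matrix()
    print('pos',o['tool_pos'].round(4),'y-yaw',np.degrees(np.arctan2(Rt[1,1],Rt[0,1])).round(2),'z',Rt[:,2].round(3),'clk',o['clock'],'J7',o['joints'][6].round(2))
    print('shift',(Rt.T@(np.array(p)-o['tool_pos'])).round(4))
    if yaw is not None:
        y=np.array([np.cos(yaw),np.sin(yaw),0]); z=np.array([0,0,-1.]); T=np.stack([np.cross(y,z),y,z],1)
        print('rot',R.from_matrix(Rt.T@T).as_rotvec().round(3))
```

Run:
```python
from h import *
from scipy.optimize import least_squares
for Q in ([[.6405,-.0497],[.5921,.1141],[.5348,-.0468],[.5048,.0547]],[[.6456,-.0488],[.5974,.1151],[.540,-.046],[.5101,.0551]]):
    Q=np.array(Q)
    k=np.array([4,1,3,2])  # order guess: open at ~60deg
    f=lambda p:(np.stack([p[0]+.09*np.cos(p[2]+k*1.2566),p[1]+.09*np.sin(p[2]+k*1.2566)],1)-Q).ravel()
    r=least_squares(f,[.59,.025,.3]); print(r.x, np.degrees(r.x[2]),np.abs(r.fun).max())
t=np.load('top.npy',allow_pickle=True).item()
print('tongue tip',onz(t,275,271,.014),'fin',onz(t,271,262,.05))
go([.48,.025,.42],0.3)
```

```text
[0.58963574 0.02443383 0.28657407] 16.41948447442216 0.00029950140867303354
[0.59485712 0.02522113 0.28714354] 16.45211305530367 0.0002409246742397994
tongue tip [ 0.42756325 -0.02945845  0.014     ] fin [ 0.45280987 -0.01887817  0.05      ]
pos [ 0.2141 -0.64    0.4039] y-yaw -71.5 z [-0.001  0.001 -1.   ] clk 0.1 J7 -0.06
shift [ 0.4632 -0.5463 -0.0153]
rot [-1.000e-03 -1.000e-03 -1.548e+00]
```

The crops show the lock ring's wings running left to right, which is along world y. The fin is on the tongue at crop (290,445), and the open jar is at crop (183,88) on the far side. Next I'll move above the axis for a wrist view, with the finger line along the wings.

Run:
```python
from h import *
go([.592,.025,.45],np.radians(92))
```

```text
pos [ 0.2141 -0.64    0.4039] y-yaw -71.5 z [-0.001  0.001 -1.   ] clk 0.1 J7 -0.06
shift [ 0.5694 -0.5108 -0.0454]
rot [-0.000e+00 -2.000e-03 -2.854e+00]
```

Units first: shifts go in shares of 0.8 m and turns go in shares of pi rad. So 0.5 m / 0.8 = 0.625, 0.455 m / 0.8 = 0.5688, -1.8 rad / 3.1416 = -0.573.

Call:
{"method": "shift_gripper", "body": {"segments": {"tx":[0.075,0.15,0.2125,0.275,0.3375,0.4,0.4625,0.5125,0.5688,0.625],"ty":[-0.0625,-0.125,-0.1875,-0.25,-0.3,-0.3625,-0.4125,-0.4625,-0.5125,-0.5625],"tz":[-0.0063,-0.0125,-0.0188,-0.025,-0.0313,-0.0375,-0.0438,-0.05,-0.0563,-0.0563],"rx":[0,0,0,0,0,0,0,0,0,0],"ry":[0,0,0,0,0,0,0,0,0,0],"rz":[-0.0573,-0.1146,-0.1719,-0.2292,-0.2865,-0.3438,-0.4011,-0.4584,-0.5157,-0.573]}, "finger_gap": 1.0}}

```text
clock: 1.35
tool_pos: [0.5217, -0.096, 0.4481]
tool_rot: [1.524, 2.747, -0.0]
ft_force: [0.9, -1.4, -0.9]
width: 1.001
grip_force: 0.0
```

Run:
```python
from h import *
go([.592,.025,.45],np.radians(92))
```

```text
pos [ 0.5217 -0.096   0.4481] y-yaw 31.94 z [ 0. -0. -1.] clk 1.35 J7 0.42
shift [ 0.0655  0.1236 -0.0019]
rot [-0.     0.    -1.048]
```

To row units: 0.123 m / 0.8 = 0.1538, 0.105 m / 0.8 = 0.1313, -1.048 rad / 3.1416 = -0.3336.

Call:
{"method": "shift_gripper", "body": {"segments": {"tx":[0.025,0.05,0.0688,0.0813,0.0813,0.0813,0.0813,0.0813],"ty":[0.05,0.1,0.1313,0.1538,0.1538,0.1538,0.1538,0.1538],"tz":[0,0,0,-0.0025,-0.0025,-0.0025,-0.0025,-0.0025],"rx":[0,0,0,0,0,0,0,0],"ry":[0,0,0,0,0,0,0,0],"rz":[-0.0541,-0.1114,-0.1655,-0.2228,-0.2769,-0.3336,-0.3336,-0.3336]}}}

```text
clock: 2.35
tool_pos: [0.5918, 0.0219, 0.4496]
tool_rot: [0.039, -3.141, -0.0]
ft_force: [0.1, -0.5, 0.1]
width: 0.999
grip_force: 0.0
```

Run:
```python
from h import *
go([.592,.025,.45],np.radians(92))
c=cap('wrist'); save(c,'w1.png'); np.save('w1.npy',c,allow_pickle=True)
print(-c['R'].T@c['t'],c['R'][2],c['fx'])
```

```text
pos [0.5918 0.0219 0.4496] y-yaw 91.43 z [-0.  0. -1.] clk 2.35 J7 1.1
shift [-0.0003  0.0031 -0.0004]
rot [ 0.   -0.   -0.01]
[0.51690161 0.01932547 0.41815036] [ 0.28862179  0.00673321 -0.95741951] 303.3904648881216
```

View pics/w1.png

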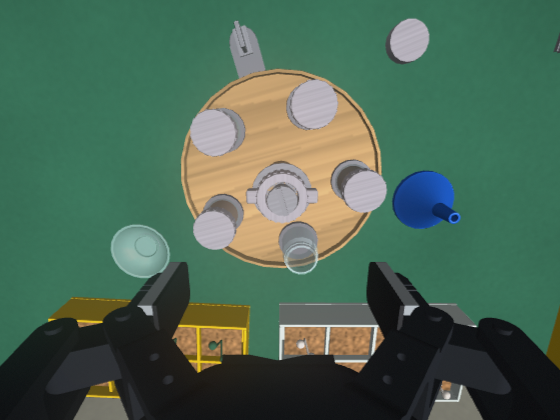

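The wrist view shows the ring at (282,195), with its wings level from (248,197) to (317,196). The rib is at (283,200), the fin at (240,37), the open jar at (300,255), and all four caps are visible.

Create m2.py:
```python
from h import *
import sys
from scipy.optimize import least_squares
def ana(c,guess=.2866):
    P=cloud(c); z=P[...,2]; near=np.hypot(P[...,0]-.592,P[...,1]-.025)
    m=((z>.096)&(z<.108)&(near<.125)).astype(np.uint8); m[270:]=0
    k,l,st,ce=cv2.connectedComponentsWithStats(m); Q=[]
    for i in range(1,k):
        if st[i,4]<200: continue
        (u,v),r=cv2.minEnclosingCircle(cv2.findNonZero((l==i).astype(np.uint8)))
        h=np.median(z[l==i]); p=onz(c,*ce[i],h); print('cap',ce[i].round(1),st[i,4],p.round(4)); Q.append(p[:2])
    Q=np.array(Q)
    return P,Q
def fit(Q,guess):
    x0=[.592,.025,guess]
    for _ in range(3):
        a=np.arctan2(*(Q-np.array(x0[:2])).T[::-1]); k=np.round((a-x0[2])/1.25664)
        f=lambda p:(np.stack([p[0]+.09*np.cos(p[2]+k*1.25664),p[1]+.09*np.sin(p[2]+k*1.25664)],1)-Q).ravel()
        r=least_squares(f,x0); x0=r.x
    print('axis,open ang',r.x.round(4),np.degrees(r.x[2]).round(2),'k',k,'res',np.abs(r.fun).max().round(4)); return r.x
if __name__=='__main__':
    c=np.load('w1.npy',allow_pickle=True).item(); P,Q=ana(c); x=fit(Q,.2866)
    z=P[...,2]; near=np.hypot(P[...,0]-x[0],P[...,1]-x[1])
    for lo,hi,rm in((.135,.153,.045),(.155,.17,.03)):
        m=(z>lo)&(z<hi)&(near<rm); print(lo,m.sum(),np.median(z[m]).round(4),P[m].mean(0).round(4),(P[m].max(0)/2+P[m].min(0)/2).round(4))
    # wing pixels: beyond ring radius
    m=(z>.13)&(z<.150)&(near>.027)&(near<.040); W=P[m]; print('wings z',np.median(W[:,2]))
    s=(W[:,1]>x[1]); a,b=W[s].mean(0),W[~s].mean(0); print(a,b,'mid',(a+b)/2,'yaw',np.degrees(np.arctan2(*(a-b)[[1,0]])))
    m=(z>.04)&(z<.058)&(near>.145)&(near<.185); print('fin',m.sum(),P[m].mean(0).round(4)); d=P[m].mean(0)-[x[0],x[1],0]; print(np.degrees(np.arctan2(d[1],d[0])),np.hypot(d[0],d[1]))
    t=np.load('top.npy',allow_pickle=True).item(); A=[]
    # fin by rays: wrist top edge and height check vs top view cap 2
    for (ua,va),(ub,vb) in [((312.5,104),(242.2,241.8))]:
        o1,d1=ray(c,ua,va);o2,d2=ray(t,ub,vb); s=np.linalg.lstsq(np.stack([d1,-d2],1),o2-o1,rcond=None)[0]; print('cap2 tri',o1+s[0]*d1,o2+s[1]*d2)
```

```bash
python3 m2.py
```

```text
cap [313.5 104. ] 1850 [0.5029 0.054  0.1013]
cap [212.6 132.4] 1727 [ 0.5326 -0.0466  0.1013]
cap [363.9 190.8] 1482 [0.5893 0.1132 0.1011]
cap [213.6 229.3] 1332 [ 0.6374 -0.0493  0.1012]
axis,open ang [0.5871 0.0242 0.2875] 16.47 k [ 2. -2.  1. -1.] res 0.001
0.135 1586 0.1467 [0.5855 0.0241 0.1455] [0.5877 0.0246 0.144 ]
0.155 631 0.1561 [0.5876 0.0243 0.1567] [0.5879 0.0243 0.1578]
wings z 0.14093383600874715
[0.58569393 0.05443864 0.1401176 ] [ 0.58793231 -0.00593723  0.14007062] mid [0.58681312 0.0242507  0.14009411] yaw 92.12321404706815
fin 140 [ 0.4316 -0.025   0.0486]
-162.4289816846095 0.16311327105027795
cap2 tri [0.50355534 0.05150135 0.11568673] [0.50469055 0.05357799 0.11585755]
```

Run:
```python
from h import *
s=np.load('scene.npy',allow_pickle=True).item(); c=np.load('w1.npy',allow_pickle=True).item()
for a,b,n in(((313.5,104),(322,199.8),'cap2'),((212.6,132.4),(287.3,197.1),'cap3')):
    o1,d1=ray(c,*a);o2,d2=ray(s,*b); q=np.linalg.lstsq(np.stack([d1,-d2],1),o2-o1,rcond=None)[0]; print(n,(o1+q[0]*d1).round(4),(o2+q[1]*d2).round(4))
go([.588,.0243,.288],np.radians(92.1))
```

```text
cap2 [0.5023 0.0555 0.0879] [0.5028 0.0542 0.0878]
cap3 [ 0.5333 -0.0493  0.0883] [ 0.5334 -0.0482  0.0881]
pos [0.5918 0.0219 0.4497] y-yaw 91.47 z [-0. -0. -1.] clk 2.4 J7 1.1
shift [0.0037 0.0025 0.1617]
rot [-0.    -0.    -0.011]
```

To row units: 0.1617 m / 0.8 = 0.2021, 0.145 m / 0.8 = 0.1813, -0.011 rad / 3.1416 = -0.0035.

Call:
{"method": "shift_gripper", "body": {"segments": {"tx":[0.0046,0.0046,0.0046,0.0046,0.0046,0.0046,0.0046],"ty":[0.0031,0.0031,0.0031,0.0031,0.0031,0.0031,0.0031],"tz":[0.05,0.1,0.15,0.1813,0.2021,0.2021,0.2021],"rx":[0,0,0,0,0,0,0],"ry":[0,0,0,0,0,0,0],"rz":[-0.0035,-0.0035,-0.0035,-0.0035,-0.0035,-0.0035,-0.0035]}}}

```text
clock: 3.28
tool_pos: [0.5884, 0.0247, 0.2891]
tool_rot: [-0.062, 3.14, 0.0]
ft_force: [0.2, -0.2, -0.0]
width: 1.004
grip_force: 0.0
```

Call:
{"method": "shift_gripper", "body": {"segments": {"tx":[0,0,0,0,0,0],"ty":[0,0,0,0,0,0],"tz":[0,0,0,0,0,0],"rx":[0,0,0,0,0,0],"ry":[0,0,0,0,0,0],"rz":[0,0,0,0,0,0]}, "finger_gap": 0.0, "grip_force": 50}}

```text
clock: 4.03
tool_pos: [0.5883, 0.0253, 0.2898]
tool_rot: [-0.063, 3.139, 0.002]
ft_force: [-2.4, 1.4, 7.9]
width: 0.783
grip_force: 54.3
```

To row units: 1.3 rad / 3.1416 = 0.4138.

Call:
{"method": "shift_gripper", "body": {"segments": {"tx":[0,0,0,0,0,0,0,0,0,0],"ty":[0,0,0,0,0,0,0,0,0,0],"tz":[0,0,0,0,0,0,0,0,0,0],"rx":[0,0,0,0,0,0,0,0,0,0],"ry":[0,0,0,0,0,0,0,0,0,0],"rz":[0.0446,0.0891,0.1337,0.1783,0.2228,0.2674,0.3119,0.3565,0.3947,0.4138]}}}

```text
clock: 5.28
tool_pos: [0.5886, 0.0258, 0.2898]
tool_rot: [1.852, 2.536, 0.005]
ft_force: [-0.3, 2.3, 5.4]
width: 0.779
grip_force: 54.4
```

Call:
{"method": "shift_gripper", "body": {"segments": {"tx":[0,0,0,0],"ty":[0,0,0,0],"tz":[0,0,0,0],"rx":[0,0,0,0],"ry":[0,0,0,0],"rz":[0.0064,0.0127,0.0127,0.0127]}}}

```text
clock: 5.78
tool_pos: [0.5886, 0.0259, 0.2898]
tool_rot: [1.894, 2.503, 0.005]
ft_force: [-0.3, 3.0, 6.2]
width: 0.784
grip_force: 54.5
```

Run:
```python
from h import *
o=manip.observe(); print(o['wrist_torque'],o['grip_force'],o['width']); go([.588,.0243,.42],np.radians(17.6))
```

```text
[ 0.44761171 -0.10509241  1.71430388] 54.54176187515259 0.784020696361093
pos [0.5886 0.0259 0.2898] y-yaw 15.77 z [ 0.004  0.001 -1.   ] clk 5.775 J7 -0.12
shift [-0.0014 -0.0005 -0.1302]
rot [ 0.004  0.    -0.032]
```

To row units: -0.03 rad / 3.1416 = -0.0095.

Call:
{"method": "shift_gripper", "body": {"segments": {"tx":[0,0,0,0],"ty":[0,0,0,0],"tz":[0,0,0,0],"rx":[0,0,0,0],"ry":[0,0,0,0],"rz":[-0.0095,-0.0095,-0.0095,-0.0095]}, "finger_gap": 1.0}}

```text
clock: 6.28
tool_pos: [0.588, 0.0243, 0.2881]
tool_rot: [-1.864, -2.529, 0.0]
ft_force: [-0.1, -0.9, -0.2]
width: 0.999
grip_force: 0.0
```

Call:
{"method": "shift_gripper", "body": {"segments": {"tx":[0,0,0,0,0,0],"ty":[0,0,0,0,0,0],"tz":[-0.05,-0.1125,-0.175,-0.2,-0.2,-0.2],"rx":[0,0,0,0,0,0],"ry":[0,0,0,0,0,0],"rz":[0,0,0,0,0,0]}}}

```text
clock: 7.02
tool_pos: [0.5878, 0.0243, 0.4469]
tool_rot: [-1.863, -2.528, 0.002]
ft_force: [-0.3, -0.2, -0.8]
width: 0.998
grip_force: 0.0
```

Run:
```python
from h import *
from m2 import *
c=cap('wrist'); save(c,'w2.png'); P,Q=ana(c); x=fit(Q,.2866)
z=P[...,2]; near=np.hypot(P[...,0]-x[0],P[...,1]-x[1])
m=(z>.13)&(z<.150)&(near>.027)&(near<.040); W=P[m]; W=W[:,:2]-W[:,:2].mean(0)
u,s,v=np.linalg.svd(W,full_matrices=False); print('wing yaw',np.degrees(np.arctan2(v[0,1],v[0,0])),s)
m=(z>.04)&(z<.058)&(near>.145)&(near<.185); d=P[m].mean(0); print('fin',m.sum(),d,np.degrees(np.arctan2(d[1]-x[1],d[0]-x[0])))
go([x[0],x[1],.42],0)
```

```text
cap [309.2 104.6] 1872 [0.5898 0.1145 0.1012]
cap [209.1 137. ] 1724 [0.5034 0.0552 0.1013]
cap [363.5 189.4] 265 [0.6738 0.0506 0.0972]
cap [214.  233.8] 1332 [ 0.5331 -0.0451  0.1014]
cap [302.6 257.5] 931 [ 0.6362 -0.0433  0.1012]
axis,open ang [0.5873 0.0264 0.2895] 16.59 k [ 1.  2. -0. -2. -1.] res 0.0044
wing yaw 17.470981288336393 [0.45454488 0.05817605]
fin 116 [ 0.43148943 -0.02446209  0.0481205 ] -161.92357732259845
pos [0.5878 0.0243 0.4467] y-yaw 17.24 z [-0.002 -0.    -1.   ] clk 7.075 J7 -0.01
shift [0.0021 0.0002 0.0267]
rot [-0.002 -0.     0.301]
```

View pics/w2.png

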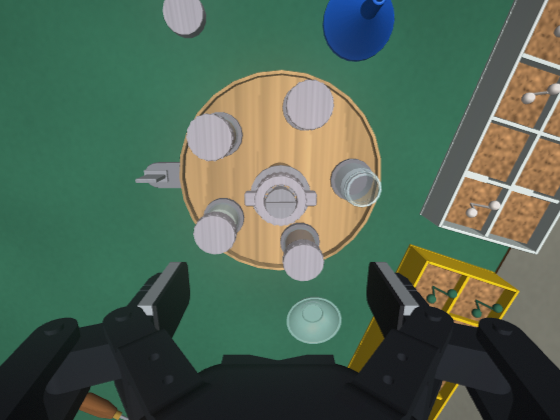

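The ring is home: the wings are now at 17.5°, against 17.6° for the rib and fin. Next I'll go over cap_2, with the fingers closing tangentially.

Run:
```python
from h import *
go([.503,.0548,.446],np.radians(70.45))
```

```text
pos [0.5878 0.0243 0.4467] y-yaw 17.24 z [-0.002 -0.    -1.   ] clk 7.075 J7 -0.01
shift [ 0.0542 -0.0719  0.0009]
rot [-0.002 -0.001 -0.929]
```

To row units: -0.072 m / 0.8 = -0.09, -0.055 m / 0.8 = -0.0688, -0.929 rad / 3.1416 = -0.2957.

Call:
{"method": "shift_gripper", "body": {"segments": {"tx":[0.025,0.05,0.0675,0.0675,0.0675,0.0675,0.0675,0.0675],"ty":[-0.0375,-0.0688,-0.09,-0.09,-0.09,-0.09,-0.09,-0.09],"tz":[0,0,0,0,0,0,0,0],"rx":[0,0,0,0,0,0,0,0],"ry":[0,0,0,0,0,0,0,0],"rz":[-0.0541,-0.1082,-0.1623,-0.2165,-0.2706,-0.2957,-0.2957,-0.2957]}}}

```text
clock: 8.07
tool_pos: [0.5032, 0.0546, 0.4475]
tool_rot: [-0.536, -3.094, 0.0]
ft_force: [0.2, -0.3, 0.4]
width: 0.999
grip_force: 0.0
```

Run:
```python
from h import *
go([.503,.0548,.245],np.radians(70.45))
```

```text
pos [0.5032 0.0546 0.4475] y-yaw 70.36 z [-0.001  0.    -1.   ] clk 8.075 J7 0.77
shift [1.000e-04 2.000e-04 2.025e-01]
rot [-0.    -0.001 -0.002]
```

To row units: 0.2025 m / 0.8 = 0.2531, 0.185 m / 0.8 = 0.2313.

Call:
{"method": "shift_gripper", "body": {"segments": {"tx":[0,0,0,0,0,0,0,0],"ty":[0,0,0,0,0,0,0,0],"tz":[0.05,0.1125,0.1625,0.2,0.2313,0.2531,0.2531,0.2531],"rx":[0,0,0,0,0,0,0,0],"ry":[0,0,0,0,0,0,0,0],"rz":[0,0,0,0,0,0,0,0]}}}

```text
clock: 9.07
tool_pos: [0.5035, 0.0549, 0.2461]
tool_rot: [0.533, 3.096, 0.0]
ft_force: [-0.6, 0.2, 0.2]
width: 1.002
grip_force: 0.0
```

Call:
{"method": "shift_gripper", "body": {"segments": {"tx":[0,0,0,0,0,0,0],"ty":[0,0,0,0,0,0,0],"tz":[0,0,0,0,0,0,0],"rx":[0,0,0,0,0,0,0],"ry":[0,0,0,0,0,0,0],"rz":[0,0,0,0,0,0,0]}, "finger_gap": 0.0, "grip_force": 50}}

```text
clock: 9.95
tool_pos: [0.5034, 0.0548, 0.2465]
tool_rot: [0.533, 3.095, 0.0]
ft_force: [-0.9, -0.3, 7.6]
width: 0.532
grip_force: 50.0
```

Run:
```python
from h import *
go([.503,.0548,.245],np.radians(70.45))
Rt=R.from_rotvec(manip.observe()['tool_rot']).as_matrix(); ax=np.array([.5876,.0245]); p=np.array([.503,.0548])
yaw0=np.radians(70.45); y=np.array([np.cos(yaw0),np.sin(yaw0),0]); T=np.stack([np.cross(y,[0,0,-1]),y,[0,0,-1]],1)
for n in (8,):
  for i in range(1,9):
    a=-.14*i; c,s=np.cos(a),np.sin(a); q=ax+np.array([[c,-s],[s,c]])@(p-ax); d=T.T@np.r_[q-p,0]; print(i,d.round(4),-a)
```

```text
pos [0.5034 0.0548 0.2465] y-yaw 70.46 z [ 0.001  0.    -1.   ] clk 9.95 J7 0.53
shift [ 0.0004 -0.0002  0.0015]
rot [0.001 0.001 0.   ]
1 [-0.0009  0.0125  0.    ] 0.14
2 [-0.0036  0.0248  0.    ] 0.28
3 [-0.0079  0.0366  0.    ] 0.42000000000000004
4 [-0.0139  0.0477  0.    ] 0.56
5 [-0.0213  0.0578  0.    ] 0.7000000000000001
6 [-0.0301  0.0668  0.    ] 0.8400000000000001
7 [-0.04    0.0745  0.    ] 0.9800000000000001
8 [-0.0509  0.0807  0.    ] 1.12
```

To row units: 0.0807 m / 0.8 = 0.1009, 0.0745 m / 0.8 = 0.0931, 1.12 rad / 3.1416 = 0.3565.

Call:
{"method": "shift_gripper", "body": {"segments": {"tx":[-0.0011,-0.0045,-0.0099,-0.0174,-0.0266,-0.0376,-0.05,-0.0636],"ty":[0.0156,0.031,0.0458,0.0596,0.0723,0.0835,0.0931,0.1009],"tz":[0,0,0,0,0,0,0,0],"rx":[0,0,0,0,0,0,0,0],"ry":[0,0,0,0,0,0,0,0],"rz":[0.0446,0.0891,0.1337,0.1783,0.2228,0.2674,0.3119,0.3565]}}}

```text
clock: 10.95
tool_pos: [0.5786, 0.1151, 0.2465]
tool_rot: [-2.1, -2.336, -0.003]
ft_force: [-1.1, 1.3, 5.3]
width: 0.538
grip_force: 50.7
```

Run:
```python
from h import *
o=manip.observe(); go([.588,.0245,.245],0); print(o['joints'].round(2),o['ft_force'],o['wrist_torque'],np.degrees(np.arctan2(o['tool_pos'][1]-.0245,o['tool_pos'][0]-.5876)))
```

```text
pos [0.5786 0.1151 0.2465] y-yaw 6.1 z [ 0.001  0.002 -1.   ] clk 10.95 J7 -0.35
shift [-0.0911 -0.0002  0.0014]
rot [ 0.001 -0.002  0.106]
[-0.15  0.63 -0.2   1.84  0.19  0.69 -0.35] [-1.08411846  1.3482235   5.26711898] [ 0.25803735  0.30879718 -0.02047028] 95.70646676860441
```

Turning smoothly. Same arc again.

To row units: 0.0807 m / 0.8 = 0.1009, 0.0745 m / 0.8 = 0.0931, 1.12 rad / 3.1416 = 0.3565.

Call:
{"method": "shift_gripper", "body": {"segments": {"tx":[-0.0011,-0.0045,-0.0099,-0.0174,-0.0266,-0.0376,-0.05,-0.0636],"ty":[0.0156,0.031,0.0458,0.0596,0.0723,0.0835,0.0931,0.1009],"tz":[0,0,0,0,0,0,0,0],"rx":[0,0,0,0,0,0,0,0],"ry":[0,0,0,0,0,0,0,0],"rz":[0.0446,0.0891,0.1337,0.1783,0.2228,0.2674,0.3119,0.3565]}}}

```text
clock: 11.95
tool_pos: [0.6651, 0.0736, 0.2466]
tool_rot: [-3.019, -0.864, -0.006]
ft_force: [1.9, 3.6, 3.3]
width: 0.53
grip_force: 50.7
```

Run:
```python
from h import *
o=manip.observe(); go([.588,.0245,.245],0); print(o['joints'].round(2),o['ft_force'],o['wrist_torque'],np.degrees(np.arctan2(o['tool_pos'][1]-.0245,o['tool_pos'][0]-.5876)))
for a in (.14,.28,.42,.56,.7,.8,.88): print(a,(-.09*(1-np.cos(a))).round(4),(.09*np.sin(a)).round(4))
```

```text
pos [0.6651 0.0736 0.2466] y-yaw -58.05 z [ 0.003  0.003 -1.   ] clk 11.95 J7 -1.1
shift [-0.0914  0.0008  0.0012]
rot [ 0.002 -0.004 -1.013]
[-0.25  0.73  0.11  1.63 -0.11  0.79 -1.1 ] [1.90901729 3.61723694 3.31274535] [ 0.71226927 -0.36146451 -0.12959497] 32.32657108286885
0.14 -0.0009 0.0126
0.28 -0.0035 0.0249
0.42 -0.0078 0.0367
0.56 -0.0137 0.0478
0.7 -0.0212 0.058
0.8 -0.0273 0.0646
0.88 -0.0327 0.0694
```

To row units: 0.0694 m / 0.8 = 0.0868, 0.0646 m / 0.8 = 0.0808, 0.88 rad / 3.1416 = 0.2801.

Call:
{"method": "shift_gripper", "body": {"segments": {"tx":[-0.0011,-0.0044,-0.0098,-0.0171,-0.0265,-0.0341,-0.0409,-0.0409,-0.0409,-0.0409],"ty":[0.0158,0.0311,0.0459,0.0598,0.0725,0.0808,0.0868,0.0868,0.0868,0.0868],"tz":[0,0,0,0,0,0,0,0,0,0],"rx":[0,0,0,0,0,0,0,0,0,0],"ry":[0,0,0,0,0,0,0,0,0,0],"rz":[0.0446,0.0891,0.1337,0.1783,0.2228,0.2546,0.2801,0.2801,0.2801,0.2801]}}}

```text
clock: 13.2
tool_pos: [0.6747, -0.0029, 0.2466]
tool_rot: [-3.099, 0.498, -0.007]
ft_force: [6.5, 4.5, 1.3]
width: 0.536
grip_force: 51.0
```

Run:
```python
from h import *
from m2 import fit
o=manip.observe(); go([.588,.0245,.245],0); print(o['joints'].round(2),o['ft_force'],o['wrist_torque'],np.degrees(np.arctan2(o['tool_pos'][1]-.0245,o['tool_pos'][0]-.5876)))
for n in('top','scene','wrist'):
    c=cap(n); save(c,n+'_f.png'); P=cloud(c); z=P[...,2]; near=np.hypot(P[...,0]-.589,P[...,1]-.025)
    m=((z>.096)&(z<.108)&(near<.125)&(near>.055)).astype(np.uint8)
    k,l,st,ce=cv2.connectedComponentsWithStats(m)
    for i in range(1,k):
        if st[i,4]>25: print(n,ce[i].round(1),st[i,4],onz(c,*ce[i],np.median(z[l==i])).round(4))
a=cv2.imread('pics/top_f.png')[150:290,190:320]; b=cv2.imread('pics/scene_f.png')[165:285,245:360]
cv2.imwrite('pics/both2.png',np.hstack([cv2.resize(a,(400,430)),cv2.resize(b,(400,430))]))
```

```text
pos [ 0.6747 -0.0029  0.2466] y-yaw -108.27 z [ 0.005  0.002 -1.   ] clk 13.2 J7 -1.66
shift [-0.0909  0.0011  0.0013]
rot [ 1.00e-03 -6.00e-03 -1.89e+00]
[-0.27  0.76  0.35  1.62 -0.33  0.82 -1.66] [6.48481087 4.50576258 1.3181142 ] [ 0.52953891 -1.03895758 -0.52679446] -17.476299558386238
top [289.4 209.4] 261 [ 0.5895 -0.0654  0.102 ]
scene [332.2 212.8] 177 [0.5415 0.0977 0.1004]
scene [281.8 242.9] 116 [ 0.688  -0.0068  0.1007]
scene [321.  243.1] 200 [0.6472 0.0974 0.1003]
wrist [277.5 291.6] 9437 [ 0.6768 -0.0041  0.1013]
wrist [139.5 404.3] 746 [0.6383 0.0795 0.101 ]
wrist [416.2 404.9] 710 [ 0.5962 -0.0486  0.1011]
```

View pics/both2.png

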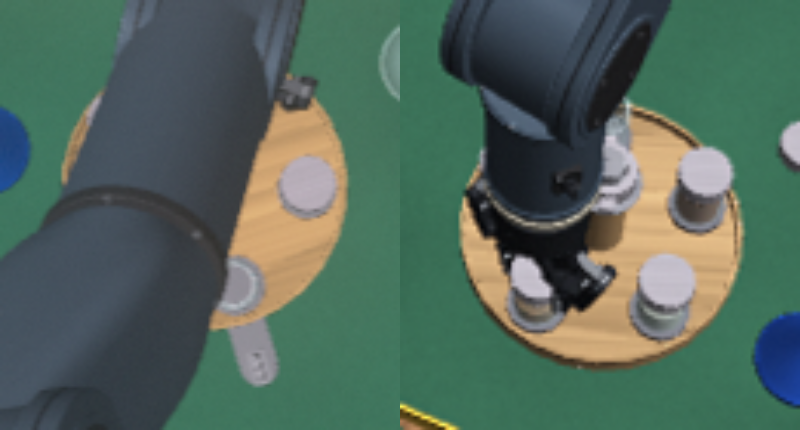

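View pics/wrist_f.png

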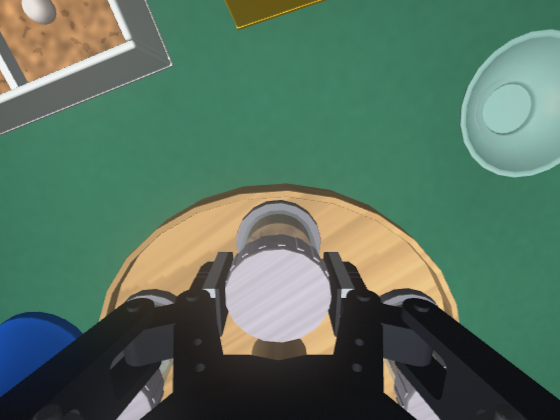

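The top crop shows the open jar at (240,285), in line with the tongue and fin at (258,360). In the wrist view cap_2 is held squarely between the pads at (278,292). The visible caps put the open jar at about 198.1° against 197.6° for the front, an error of roughly 1 mm at the mouth.

Call:
{"method": "shift_gripper", "body": {"segments": {"tx":[0,0],"ty":[0,0],"tz":[0,0],"rx":[0,0],"ry":[0,0],"rz":[0,0]}}}

```text
clock: 13.6
tool_pos: [0.6747, -0.0029, 0.2466]
tool_rot: [-3.099, 0.498, -0.007]
ft_force: [5.4, 3.7, 2.3]
width: 0.533
grip_force: 51.0
```

```bash
python3 -c "
from cell import manip, optics, workorder
print(workorder.sign_off())"
```

```text
the job is handed in; nothing more can be done
None
```

The job is handed in at 13.6 s: the lock ring is home, the open jar stands about 1 mm from the front spot by my measurement, and the gripper still holds cap_2 at about 51 N; no verdict was returned.

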